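# Draw jar lids out of a compartmented organiser onto its ledge

## Robot

A 6-joint arm with a two-finger parallel gripper is mounted at the origin on the work surface. World frame = base frame: x ahead of the robot, y to its left, z up, the work surface at z = 0. Lengths are in mm, angles in rad, forces in N, time in s.
With the tool pointing down it reaches from about 325 to 875 mm from the base axis. Payload 4.4 kg.
Tool frame: the origin (TCP) lies at the very end of the fingers, on their centre line; the grasp point (between the pads) lies 19 mm behind it; z points along the fingers, y is the line along which they close (so a half turn about z gives the same grasp; the last joint's range is limited). The gripper opens to 85 mm and grips with 20 to 120 N. Pads are 22 mm wide; open, the fingers measure 114 mm over their backs; the gripper's body (76 mm by 85 mm) begins 54 mm behind the grasp point. The pads swing forward as they close: fully open they stand 13 mm farther back than shut.
Start: joints at [-1.407, 0.207, 1.542, -0, 1.393, -0.15], TCP at [178.023, -546.75, 231.282] pointing down, gripper open.
Joint ranges: [-2.73, 2.73], [-0.86, 2.22], [0.23, 2.46], [-1.11, 4.25], [0.08, 2.63], [-2.82, 2.82]. Speed limits (rad/s): [2.79, 2.79, 3.14, 3.14, 3.14, 3.14].

## Interface

Orientations are given as a unit quaternion [x, y, z, w].
In Python, from bench import manip gives the robot as it stands. The module is installed in compiled form; this text tells all that it offers.
- The arm moves only by the shell command python3 -m handwheel 'ROWS' [FORCE]. ROWS is JSON, a list of rows, each a list of 7 numbers: the turn, a rotation vector about the tool's x, y, z normalised to -1 to 1, where 1 is pi/4 rad, then the shift along the tool's x, y, z normalised to -1 to 1, where 1 is 150 mm, then the opening, from -1 (shut) to 1 (fully open). In form: [[ax, ay, az, tx, ty, tz, fingers], ...]. A call has 1 to 12 rows; each row is the pose to reach, as a shift and turn from the pose commanded when the call began, along the tool's axes at that moment; what a row does not reach only later rows make up. A row lasts 1/8 s, in which the tool goes at most 62.5 mm and 10.7 degrees, less where a joint would pass 70% of its speed; a pose out of reach is approached as far as the arm can. A call with a number of a shift or a turn outside -1 to 1 is refused whole. A call with a gripper value outside its range is refused whole. The fingers move at their own pace and stop on an object; FORCE is the grip in N (left out, the last holds). Time passes only in rows, so rows that repeat a pose let the fingers close. It gives the time, the measured TCP pose, the force, the opening and the grip force at its end, in the units of the state.
- manip.state(): the state, without advancing time (a new reading comes with each control period).
- manip.capture(name): name is "scene" or "top"; returns (picture, depth): 420x560x3 uint8, blue, green, red; 420x560 float32, mm along the optical axis (not along the pixel's ray), 0 where there is no reading.
- manip.camera_model(name): a dict with "mtx" (3x3 intrinsics, pixels), "rvec" (rotation vector, rad) and "tvec" (3), from world to camera coordinates, as OpenCV has them. Camera axes: x right, y down, z forward; pixel columns grow to the right and rows downward; lengths in mm; the calibration is good to about 2 mm. A picture is of the moment at which its call begins. camera_model takes no time and is no camera call.
- manip.sign_off(): hands the job in; it is judged then, once.
The state is a dict: "time": time; "qpos": joint angles; "joint_vel": joint speeds; "effort": joint torques, N m; "eef_pos": TCP position; "tcp_rot": TCP orientation; "force": force on the tool from outside, world axes, zero at the start; "wrist_torque": the same for the moment, N m; "width": finger opening in mm; "finger_force": force on a finger pad.
Only numpy, scipy, OpenCV 4.12 (cv2) and the standard library are available. Lean on these libraries where they do the work, as an engineer would, in place of code of your own. Each camera call takes 0.05 s, during which the arm holds its last target. There are 200 camera calls.

## Task

Slide the two upturned jar lids out of the organiser's compartments, through the gaps in its front lip, onto the narrow ledge on the robot's side: the bigger lid fully home against the stop at the ledge's left end (+y), the smaller one right beside it, touching or nearly so, both lying flat and wholly on the ledge. Keep the lids on the organiser all the way, never lifting or tipping them, and leave every pot, nozzle and other thing where it stands.

Things in the scene. Friction and masses are not known exactly. Their poses are not given: they have to be found in the camera images.
- organiser: Grey tray with white walls, fixed, placed and turned differently each time. Origin: on the counter under its front lip; x away from the robot, y left along the lip. In its frame (mm, used below): level deck, top at z = 50; walls 5 thick, tops at z = 75; front lip on x = 0 from y = -144 to 195 with two gaps; behind it two open compartments parted by a wall on y = 0; in front a ledge.
- ledge_end (a point): Foot of the inner face of the wall (stop) that closes the ledge's left end: organiser (-42.5, 190, 50). The ledge is the deck in front of the lip, 80 wide: x = -82.5 to -2.5, y = -144 to 190. It has no rim along its front edge (x = -82.5) or at its right end: a 50 drop.
- gap_left (a point): Middle of the left gap in the lip, at deck height: organiser (0, 46.5, 50). The gap is 80 wide, y = 6.5 to 86.5; a 13 wide stub of lip parts it from the right gap.
- gap_right (a point): Middle of the right gap in the lip, at deck height: organiser (0, -46.5, 50). 80 wide, y = -86.5 to -6.5.
- compartment_left (a point): Middle of the left compartment's floor: organiser (95, 71, 50). Inside it runs x = 2.5 to 187.5, y = 2.5 to 139.5.
- compartment_right (a point): Middle of the right compartment's floor: organiser (95, -71, 50). Inside it runs x = 2.5 to 187.5, y = -139.5 to -2.5.
- big_lid: White plastic round jar lid lying upturned (hollow side up): 66 outer diameter, 60 inner, 16 high, floor 3 thick, about 25 to 40 g. Origin: centre of its underside. It starts in the rear part of either compartment and slides easily on the deck; a fingertip put into its hollow drags it along.
- small_lid: Same kind of lid, smaller: 52 outer diameter, 46 inner, 16 high, floor 3 thick, about 25 to 40 g. Origin: centre of its underside. It starts in the rear part of the other compartment.
- pot_left: Bystander: small sample pot, 32 diameter, 42 high, standing loose in the left compartment in front of the lid, near the middle wall. Origin: centre of its underside.
- pot_right: Bystander: same pot (32 diameter, 42 high), standing loose in the right compartment in front of the lid, near the outer wall. Origin: centre of its underside.
- nozzle_corner: Bystander: white nozzle, 22 diameter foot, 34 high, standing loose in the rear outer corner of the left compartment. Origin: centre of its underside.
- nozzle_front: Bystander: same nozzle (22 diameter, 34 high), loose in the front outer corner of the right compartment. Origin: centre of its underside.
- cap_pot: Bystander: pot of 36 diameter, 36 high, standing loose on the ledge near its right end. Origin: centre of its underside.
- pump_bottle: Bystander: pump bottle, 66 diameter, 193 high, loose on the counter to the right of the organiser. Origin: centre of its underside.
- tint_bowl: Bystander: black bowl, 110 diameter, 50 high, loose on the counter at the right. Origin: centre of its underside.
- jar: Bystander: closed jar, 74 diameter, 75 high, loose on the counter at the left. Origin: centre of its underside.
Mind the look-alikes: they are no part of the job. What is shaped like the small_lid but black or brown is not meant.

How it is judged:
By the outcome, as a careful person would: the job done as asked, in the order asked, and still so for the second after the job is handed in, with the robot touching nothing.
It also fails if it takes over 58 s, if anything falls off the work surface, if the arm or the gripper's body presses on something with over 40 N, if the wrist force passes 120 N, or if a joint passes its speed limit or range.

## Working session

There is one attempt and no reset: what is moved stays moved. The work goes in short steps, Python scripts to look and compute and a shell command to move; the robot and the scene stay as the last step left them, time stands still between calls to the robot, and variables do not carry over. Pictures are saved under pics/ and viewed, at most 10 in all, crops included, and the job is handed in when it is done.

```bash
mkdir -p pics; cat > h.py <<'E'
import numpy as np, cv2
from bench import manip
def cam(n):
    c=manip.camera_model(n); R=cv2.Rodrigues(np.array(c["rvec"],float))[0]
    return np.array(c["mtx"],float),R,np.array(c["tvec"],float).ravel()
def cloud(n,d):
    K,R,t=cam(n); v,u=np.indices(d.shape)
    P=np.stack([(u-K[0,2])/K[0,0]*d,(v-K[1,2])/K[1,1]*d,d],-1)
    return (P-t)@R
def proj(n,p):
    K,R,t=cam(n); q=(np.atleast_2d(p)@R.T+t)@K.T; return q[:,:2]/q[:,2:]
E
python3 - <<'E'
from h import *
for n in("scene","top"):
    a,d=manip.capture(n); cv2.imwrite(f"pics/{n}0.png",a); np.save(f"{n}0.npy",d)
    K,R,t=cam(n); print(n,K.round(1).tolist(),(-R.T@t).round(0),R[2].round(2))
print(manip.state())
E
```

```text
scene [[443.2, 0.0, 275.5], [0.0, 443.2, 212.7], [0.0, 0.0, 1.0]] [1142. -599.  688.] [-0.57  0.58 -0.58]
top [[419.4, 0.0, 281.0], [0.0, 419.4, 208.0], [0.0, 0.0, 1.0]] [ 460.   14. 1228.] [ 0.08 -0.03 -1.  ]
{'time': 0.1, 'qpos': array([-1.40649729e+00,  2.07350710e-01,  1.54286720e+00,  5.48738504e-05,
        1.39349469e+00, -1.50502684e-01]), 'joint_vel': array([ 3.10816587e-05, -3.67388803e-03, -1.79502668e-03, -3.28811761e-04,
       -5.10439932e-04,  1.41957257e-03]), 'effort': array([-7.07073232e-04, -3.84090543e+01, -2.92549467e+01, -3.38759992e-04,
        4.79296039e-03,  8.92354137e-06]), 'eef_pos': array([ 177.92371036, -546.03892883,  230.20622817]), 'tcp_rot': array([ 9.87638247e-01,  1.56746832e-01,  1.96892200e-05, -1.06013034e-03]), 'force': array([0.61012045, 0.07349889, 0.21773331]), 'wrist_torque': array([ 0.0047607 ,  0.02378787, -0.02634593]), 'finger_force': 0.0, 'width': 85.39211994719543}
```

View pics/scene0.png

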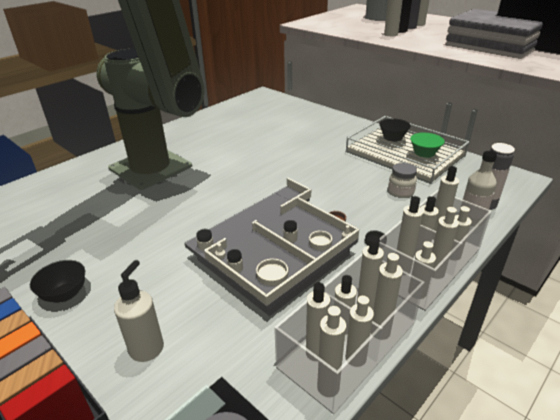

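View pics/top0.png

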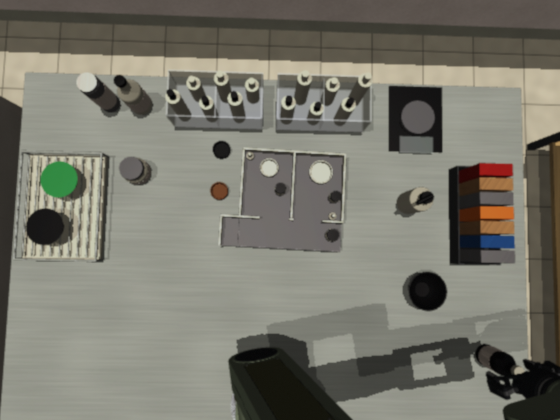

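Scene view shows the tray around (275,240), with the big lid at (271,271) in the right compartment and the small lid at (320,239) in the left. In the top view the lids are at (320,173) and (269,168), and the ledge stop is at (221,231). Next I fit the tray and measure heights.

```bash
cat > fit.py <<'E'
from h import *
from scipy.optimize import minimize
S=[((0,-144),(0,-86.5)),((0,-6.5),(0,6.5)),((0,86.5),(0,195)),((190,-144),(190,144)),((0,142),(190,142)),((0,-142),(190,-142)),((0,0),(190,0)),((-82.5,192.5),(0,192.5))]
W=np.concatenate([np.linspace(a,b,int(np.hypot(*np.subtract(b,a))/4)+2) for a,b in S])
def T(p,q): c,s=np.cos(p[2]),np.sin(p[2]); return q@np.array([[c,s],[-s,c]])+p[:2]
def inv(p,q): c,s=np.cos(p[2]),np.sin(p[2]); return (q-p[:2])@np.array([[c,-s],[s,c]])
E
cat > m.py <<'E'
from fit import *
from scipy.spatial import cKDTree
for n in("top","scene"):
    a=cv2.imread(f"pics/{n}0.png"); d=np.load(f"{n}0.npy"); C=cloud(n,d)
    m=(d>0)&(abs(C[...,0]-570)<190)&(abs(C[...,1]-10)<230)
    z=C[m][:,2]; h,e=np.histogram(z,np.arange(-10,110,4)); print(n,[(int(x),int(y)) for x,y in zip(e,h) if y>30])
    g=a.min(-1)>105
    w=C[m&(abs(C[...,2]-75)<6)&g][:,:2]; print(len(w))
    best=None
    for yaw in np.arange(-.5,.5,.1):
        kt=cKDTree(w)
        f=lambda p:np.minimum(kt.query(T(p,W))[0],25).mean()
        r=minimize(f,[500,0,yaw],method="Nelder-Mead",options=dict(initial_simplex=[[480,0,yaw],[530,0,yaw],[480,50,yaw],[480,0,yaw+.15]],maxiter=600))
        if best is None or r.fun<best.fun: best=r
    p=best.x; print(n,p.round(3),best.fun)
    dk=m&(abs(C[...,2]-50)<5); q=inv(p,C[m][:,:2]); zz=C[m][:,2]
    inn=(q[:,0]>-70)&(q[:,0]<-15)&(q[:,1]>-80)&(q[:,1]<170); print("deck z",np.median(zz[inn]))
    # lids: white blobs in compartments
    o=np.full(C.shape[:2]+(2,),1e4); o[m]=q
    for nm,s in(("L",1),("R",-1)):
        k=m&(o[...,0]>10)&(o[...,0]<180)&(s*o[...,1]>10)&(s*o[...,1]<132)&g
        nl,lab,st,ce=cv2.connectedComponentsWithStats(k.astype(np.uint8))
        for i in range(1,nl):
            if st[i,4]>25:
                b=lab==i; zq=C[b][:,2]; (x,y),r=cv2.minEnclosingCircle(o[b].astype(np.float32))
                print(nm,st[i,4],ce[i].round(),"org",round(x),round(y),"r",round(r,1),"z",np.percentile(zq,[5,50,95]).round(1))
E
python3 m.py
python3 -c "
import cv2;a=cv2.imread('pics/top0.png')[130:270,200:370];b=cv2.resize(a,None,fx=4,fy=4,interpolation=2);cv2.imwrite('pics/crop0.png',b)"
```

```text
top [(-10, 132), (-6, 2484), (-2, 5175), (2, 1306), (6, 73), (10, 56), (14, 63), (42, 561), (46, 4656), (50, 3525), (54, 406), (58, 129), (62, 190), (66, 144), (70, 376), (74, 390), (78, 58), (82, 75), (86, 86), (90, 121)]
690
top [ 5.25591e+02 -4.78930e+01 -3.70000e-02] 1.0792111115343415
deck z 49.33066987662944
L 305 [268. 166.] org 146 71 r 29.5 z [47.5 52.8 67.3]
L 674 [263. 204.] org 44 71 r 67.4 z [45.6 49.4 53. ]
R 457 [321. 171.] org 143 -77 r 36.2 z [48.4 52.7 66.5]
R 41 [333. 215.] org 18 -116 r 11.5 z [48.8 63.9 83.3]
scene [(-6, 105), (-2, 4148), (2, 896), (6, 235), (10, 198), (14, 175), (18, 111), (34, 44), (38, 208), (42, 242), (46, 1916), (50, 4432), (54, 783), (58, 625), (62, 757), (66, 643), (70, 591), (74, 867), (78, 92), (82, 122), (86, 108), (90, 193)]
1180
scene [ 5.27625e+02 -4.80660e+01 -3.20000e-02] 0.9649771097451157
deck z 50.636672498916454
L 1477 [308. 232.] org 94 78 r 97.3 z [48.7 50.9 65.2]
R 1957 [264. 262.] org 89 -65 r 95.3 z [48.9 51.1 65.5]
R 85 [222. 255.] org 36 -110 r 30.5 z [48.9 61.2 68.2]
```

View pics/crop0.png

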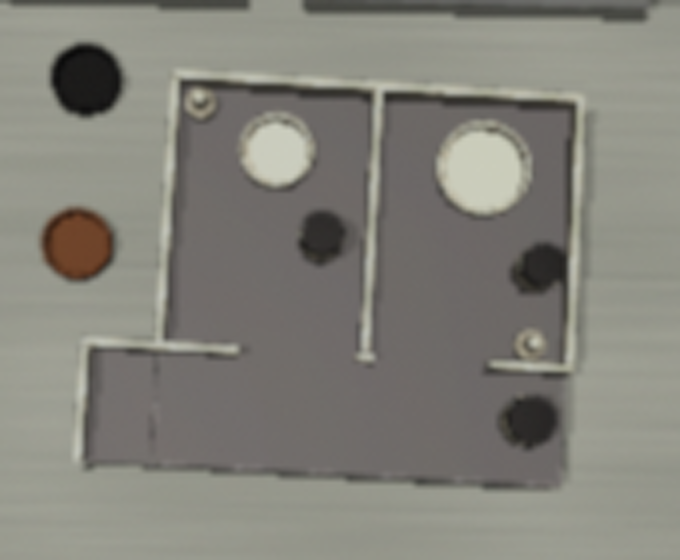

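Crop confirms: small lid (277,148), big lid (484,167), and pots at (323,237) and (543,267). Next, precise positions.

```bash
cat > m2.py <<'E'
import sys
from fit import *
P=np.array([526.6,-48,-.035])
def meas(tag):
  for n in("top","scene"):
    d=np.load(f"{n}{tag}.npy"); C=cloud(n,d); a=cv2.imread(f"pics/{n}{tag}.png")
    Q=inv(P,C[...,:2].reshape(-1,2)).reshape(C.shape[:2]+(2,)); Z=C[...,2]
    ins=(d>0)&(Q[...,0]>-85)&(Q[...,0]<184)&(abs(Q[...,1]-25)<165)
    wall=(abs(Q[...,0])<7)|(abs(Q[...,1])<7)|(abs(abs(Q[...,1])-142)<7)|(Q[...,1]>186)
    k=(ins&~wall&(Z>58)).astype(np.uint8)
    nl,lab,st,ce=cv2.connectedComponentsWithStats(k)
    for i in range(1,nl):
        if st[i,4]>25:
            b=lab==i; zt=np.percentile(Z[b],90); t=b&(Z>zt-5)
            (x,y),r=cv2.minEnclosingCircle(Q[t].astype(np.float32))
            print(n,"px",ce[i].round(),"org",round(x,1),round(y,1),"r",round(r,1),"ztop",zt.round(1),"lum",a[b].mean().round())
if __name__=="__main__":
  # lid via white floor (dual check)
  meas("0")
  for n,(bx,by) in {"top":(0,0),"scene":(0,0)}.items():
    d=np.load(f"{n}0.npy"); C=cloud(n,d); a=cv2.imread(f"pics/{n}0.png")
    Q=inv(P,C[...,:2].reshape(-1,2)).reshape(C.shape[:2]+(2,))
    for nm,c in(("S",(146,71)),("B",(143,-77))):
        k=(np.hypot(*(Q-c).transpose(2,0,1))<42)&(a.min(-1)>150)&(d>0)&(Q[...,0]<180)
        (x,y),r=cv2.minEnclosingCircle(Q[k].astype(np.float32)); print(n,nm,round(x,1),round(y,1),round(r,1),"med",np.median(Q[k],0).round(1), "z",np.percentile(C[k][:,2],[5,50,95]).round(1))
E
python3 m2.py
```

```text
top px [250. 156.] org 170.6 124.9 r 4.2 ztop 81.6 lum 122.0
top px [269. 168.] org 140.1 68.8 r 25.7 ztop 68.2 lum 136.0
top px [321. 171.] org 136.9 -77.3 r 33.0 ztop 67.9 lum 140.0
top px [280. 189.] org 81.0 33.9 r 15.0 ztop 94.1 lum 50.0
top px [335. 197.] org 68.3 -118.4 r 14.8 ztop 93.8 lum 45.0
top px [333. 216.] org 14.6 -115.9 r 4.3 ztop 81.3 lum 132.0
top px [332. 235.] org -38.6 -116.1 r 16.9 ztop 88.0 lum 47.0
scene px [290. 230.] org 81.9 35.1 r 16.1 ztop 93.2 lum 68.0
scene px [346. 231.] org 173.8 124.7 r 5.4 ztop 82.5 lum 146.0
scene px [204. 238.] org -37.6 -115.1 r 17.9 ztop 87.3 lum 72.0
scene px [320. 239.] org 144.4 71.5 r 27.6 ztop 67.0 lum 148.0
scene px [219. 251.] org 15.9 -115.1 r 5.2 ztop 81.9 lum 155.0
scene px [234. 259.] org 69.9 -117.4 r 15.5 ztop 93.2 lum 69.0
scene px [272. 271.] org 138.9 -74.8 r 34.7 ztop 67.0 lum 150.0
top S 140.1 69.5 23.4 med [141.   70.1] z [48.5 52.6 57.4]
top B 136.4 -75.1 29.9 med [137.7 -75.6] z [48.8 52.5 57.6]
scene S 150.3 76.4 34.9 med [139.   75.7] z [51.5 54.3 67.3]
scene B 143.4 -73.9 38.8 med [134.4 -72.5] z [51.8 54.  67.1]
```

```bash
cat > s.py <<'E'
from fit import *
from scipy.spatial.transform import Rotation as Ro
P=np.array([526.6,-48,-.035]); s=manip.state()
R=Ro.from_quat(s["tcp_rot"]).as_matrix()
print("t",s["time"],"world",s["eef_pos"].round(1),"org",inv(P,s["eef_pos"][:2]).round(1),"z",s["eef_pos"][2].round(1),"yaw",np.arctan2(R[1,0],R[0,0]).round(4),"toolz",R[:,2].round(4),"w",round(s["width"],1),"F",s["force"].round(1),"q6",s["qpos"][5].round(2))
E
python3 -m handwheel '[[0,0,0.2,0.2,-0.2,-0.4,0],[0,0,0.446,0.6,-0.6,-0.4,-0.6],[0,0,0.446,1,-1,-0.4,-0.6],[0,0,0.446,1,-1,-0.4,-0.6],[0,0,0.446,1,-1,-0.4,-0.6]]'; python3 s.py
```

```text
time: 0.72
eef_pos: [275.3, -354.8, 291.1]
tcp_rot: [1.0, -0.015, 0.0, -0.0]
force: [0.0, 0.7, 0.7]
width: 17.3
finger_force: 0.0
t 0.725 world [ 275.3 -354.8  291.1] org [-240.4 -315.4] z 291.1 yaw -0.0308 toolz [ 3.e-04  6.e-04 -1.e+00] w 17.3 F [0.  0.7 0.7] q6 0.5
```

```bash
M='x'
python3 -m handwheel '[[0,0,0,0.4,-0.3,0,-0.6],[0,0,0,0.84,-0.53,0,-0.6],[0,0,0,0.84,-0.53,0,-0.6]]' >/dev/null
python3 -m handwheel '[[0,0,0,0.4,-0.3,0,-0.6],[0,0,0,0.84,-0.53,0,-0.6],[0,0,0,0.84,-0.53,0,-0.6]]' >/dev/null
python3 -m handwheel '[[0,0,0,0.4,-0.3,0.3,-0.6],[0,0,0,0.84,-0.53,0.8,-0.6],[0,0,0,0.84,-0.53,0.9,-0.6],[0,0,0,0.84,-0.53,0.9,-0.6],[0,0,0,0.84,-0.53,0.9,-0.6]]' ; python3 s.py
```

```text
time: 2.1
eef_pos: [659.8, -133.3, 154.5]
tcp_rot: [1.0, -0.018, -0.002, -0.0]
force: [-0.4, 0.9, 0.9]
width: 16.8
finger_force: 0.0
t 2.1 world [ 659.8 -133.3  154.5] org [136.1 -80.6] z 154.5 yaw -0.0355 toolz [-3.3e-03  4.0e-04 -1.0e+00] w 16.8 F [-0.4  0.9  0.9] q6 1.28
```

```bash
python3 -m handwheel '[[0,0,0,0.013,-0.03,0.2,-0.6],[0,0,0,0.013,-0.03,0.43,-0.6],[0,0,0,0.013,-0.03,0.43,-0.6]]' >/dev/null; python3 s.py
python3 - <<'E'
from h import *
a,d=manip.capture("scene"); b,d2=manip.capture("top")
c=lambda a,u,v,:cv2.resize(a[v:v+110,u:u+110],None,fx=3.5,fy=3.5,interpolation=2)
cv2.imwrite("pics/g1.png",np.hstack([c(a,220,200),c(b,265,120)]))
E
```

```text
t 2.475 world [ 660.5 -129.3   91. ] org [136.6 -76.6] z 91.0 yaw -0.0371 toolz [-3.6e-03  6.0e-04 -1.0e+00] w 16.7 F [0.1 1.  0.7] q6 1.29
```

View pics/g1.png

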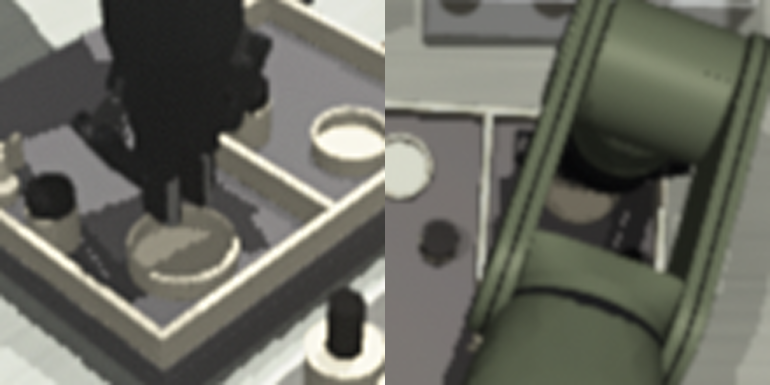

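The scene crop (left) shows the fingers at (185,205), right over the big lid at (183,250). In the top view (right) the arm hides the lid. Descending into the hollow.

```bash
python3 -m handwheel '[[0,0,0,0,0,0.12,-0.6],[0,0,0,0,0,0.2,-0.6],[0,0,0,0,0,0.225,-0.6],[0,0,0,0,0,0.225,-0.6]]' >/dev/null; python3 s.py
```

```text
t 3.075 world [ 662.1 -128.1   57.3] org [138.3 -75.3] z 57.3 yaw -0.0353 toolz [-1.3e-03  4.0e-04 -1.0e+00] w 17.0 F [-0.2 -1.1 -0.2] q6 1.29
```

```bash
python3 -m handwheel '[[0,0,0,0,-0.05,0,-0.6],[0,0,0,-0.05,-0.1,0,-0.6],[0,0,0,-0.1,-0.15,0,-0.6],[0,0,0,-0.17,-0.2,0,-0.6],[0,0,0,-0.25,-0.2,0,-0.6],[0,0,0,-0.33,-0.2,0,-0.6],[0,0,0,-0.41,-0.2,0,-0.6],[0,0,0,-0.49,-0.2,0,-0.6],[0,0,0,-0.57,-0.2,0,-0.6],[0,0,0,-0.63,-0.2,0,-0.6],[0,0,0,-0.63,-0.2,0,-0.6]]' >/dev/null; python3 s.py
cat > look.py <<'E'
import sys; from m2 import *
t=sys.argv[1]
for n in("top","scene"):
    a,d=manip.capture(n); cv2.imwrite(f"pics/{n}{t}.png",a); np.save(f"{n}{t}.npy",d)
meas(t)
c=lambda a,u,v:cv2.resize(a[v:v+130,u:u+130],None,fx=3,fy=3,interpolation=2)
cv2.imwrite(f"pics/c{t}.png",np.hstack([c(cv2.imread(f"pics/scene{t}.png"),190,175),c(cv2.imread(f"pics/top{t}.png"),215,140)]))
E
python3 look.py 1
```

```text
t 4.45 world [568.4 -94.9  57.9] org [ 43.4 -45.4] z 57.9 yaw -0.0357 toolz [-6.e-04  2.e-04 -1.e+00] w 16.9 F [ 0.3  0.7 -0.1] q6 1.29
top px [250. 156.] org 171.0 124.9 r 4.1 ztop 81.9 lum 129.0
top px [269. 167.] org 140.5 69.3 r 25.6 ztop 68.0 lum 142.0
top px [323. 191.] org 22.7 -38.9 r 62.7 ztop 422.4 lum 83.0
top px [280. 189.] org 80.8 34.6 r 14.7 ztop 93.7 lum 53.0
top px [287. 236.] org -71.8 22.4 r 19.4 ztop 490.0 lum 81.0
top px [329. 238.] org -73.2 -36.3 r 31.0 ztop 487.9 lum 74.0
scene px [244. 139.] org -28.7 -29.2 r 84.8 ztop 429.7 lum 68.0
scene px [201.  58.] org -69.6 -37.3 r 31.8 ztop 485.1 lum 80.0
scene px [258.  64.] org 13.9 15.2 r 9.4 ztop 449.0 lum 126.0
scene px [290. 230.] org 83.0 36.1 r 16.0 ztop 93.3 lum 73.0
scene px [346. 231.] org 172.5 126.4 r 6.5 ztop 83.1 lum 161.0
scene px [204. 238.] org -36.6 -114.2 r 18.4 ztop 87.3 lum 70.0
scene px [320. 239.] org 143.1 71.0 r 27.9 ztop 66.9 lum 160.0
scene px [219. 251.] org 16.3 -115.5 r 5.3 ztop 82.4 lum 168.0
scene px [234. 259.] org 69.7 -116.9 r 16.6 ztop 93.5 lum 67.0
```

View pics/c1.png

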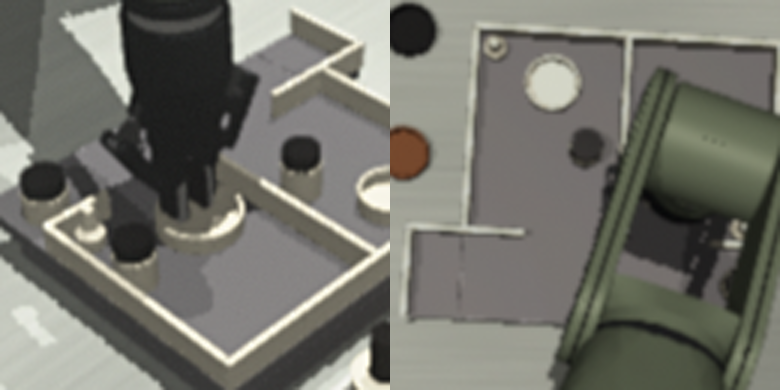

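The scene crop shows the big lid at (200,220) being dragged with the fingers inside it, and the pots and nozzle undisturbed. Continuing through the gap.

```bash
python3 -m handwheel '[[0,0,0,-0.06,0.005,0,-0.6],[0,0,0,-0.13,0.005,0,-0.6],[0,0,0,-0.2,0.005,0,-0.6],[0,0,0,-0.27,0.005,0,-0.6],[0,0,0,-0.34,0.005,0,-0.6],[0,0,0,-0.41,0.005,0,-0.6],[0,0,0,-0.48,0.005,0,-0.6],[0,0,0,-0.54,0.005,0,-0.6],[0,0,0,-0.59,0.005,0,-0.6],[0,0,0,-0.61,0.005,0,-0.6],[0,0,0,-0.61,0.005,0,-0.6]]' >/dev/null; python3 s.py
python3 - <<'E'
from m2 import *
def lid(n="scene"):
    a,d=manip.capture(n); C=cloud(n,d); Q=inv(P,C[...,:2].reshape(-1,2)).reshape(C.shape[:2]+(2,)); Z=C[...,2]
    k=(d>0)&(Z>58)&(Z<70)&(a.min(-1)>95)&(Q[...,0]<-5)&(Q[...,0]>-90)&(Q[...,1]<185)&(Q[...,1]>-90)
    print(k.sum(),cv2.minEnclosingCircle(Q[k].astype(np.float32)), np.percentile(Q[k],[2,98],0).round(1).tolist())
    cv2.imwrite("pics/g2.png",cv2.resize(a[150:290,170:340],None,fx=4,fy=4,interpolation=2))
lid()
E
```

```text
t 5.925 world [477.5 -92.5  58. ] org [-47.5 -46.2] z 58.0 yaw -0.0356 toolz [-1.e-04  0.e+00 -1.e+00] w 16.7 F [-0.7 -0.1 -0.6] q6 1.24
59 ((-25.457279205322266, -47.58453369140625), 32.02130126953125) [[-36.3, -78.7], [-6.2, -16.0]]
```

View pics/g2.png

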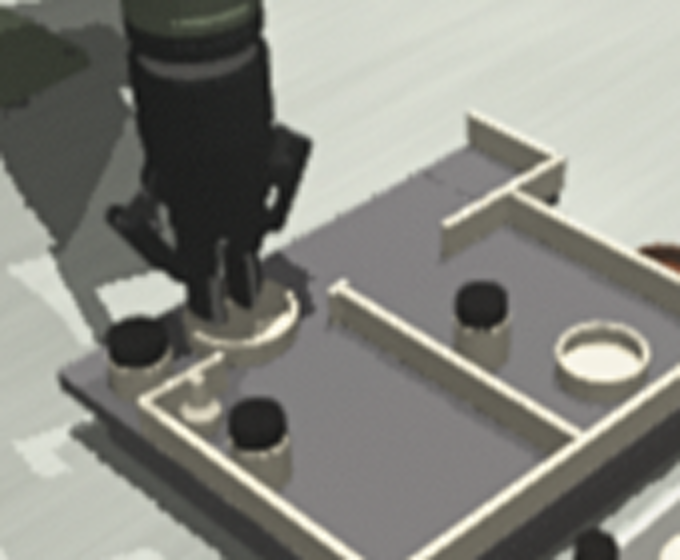

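The lid at (245,320) is partly past the lip line and centred in the gap. I'll measure its x.

```bash
cat > lid.py <<'E'
import sys; from m2 import *
from scipy.optimize import least_squares
def lid(y0,y1,r,x0=-90,x1=25,n="scene"):
    a,d=manip.capture(n); C=cloud(n,d); Q=inv(P,C[...,:2].reshape(-1,2)).reshape(C.shape[:2]+(2,)); Z=C[...,2]
    k=(d>0)&(Z>62.5)&(Z<70)&(a.min(-1)>110)&(Q[...,0]<x1)&(Q[...,0]>x0)&(Q[...,1]<y1)&(Q[...,1]>y0)
    q=Q[k]; f=lambda c:np.hypot(*(q-c).T)-(r-1.5)
    s=least_squares(f,q.mean(0),loss="soft_l1"); print(n,k.sum(),"c",s.x.round(1),"res",np.abs(s.fun).mean().round(2),"z",np.median(Z[k]).round(1),"ext",np.percentile(q,[3,97],0).round(0).tolist())
    return a
if __name__=="__main__": lid(*map(float,sys.argv[1:]))
E
python3 lid.py -84 -9 33
```

```text
scene 60 c [-32.9 -45.6] res 1.2 z 66.0 ext [[-32.0, -77.0], [-0.0, -17.0]]
```

```bash
python3 -m handwheel '[[0,0,0,-0.03,0,0,-0.6],[0,0,0,-0.055,0,0,-0.6],[0,0,0,-0.055,0,0,-0.6],[0,0,0,0,0,0,-0.6],[0,0,0,0.033,-0.04,0,-0.6],[0,0,0,0.033,-0.12,0,-0.6],[0,0,0,0.033,-0.2,0,-0.6],[0,0,0,0.033,-0.28,0,-0.6],[0,0,0,0.033,-0.36,0,-0.6],[0,0,0,0.033,-0.42,0,-0.6],[0,0,0,0.033,-0.44,0,-0.6]]' >/dev/null; python3 s.py;python3 lid.py -45 75 33
```

```text
t 7.4 world [484.9 -26.   58. ] org [-42.5  20.5] z 58.0 yaw -0.0346 toolz [-2.e-04  0.e+00 -1.e+00] w 17.1 F [-1.2 -0.1  0.9] q6 1.37
scene 36 c [-41.3  12.5] res 0.78 z 66.3 ext [[-73.0, -17.0], [-10.0, 31.0]]
```

```bash
python3 -m handwheel '[[0,0,0,0,-0.06,0,-0.6],[0,0,0,0,-0.14,0,-0.6],[0,0,0,0,-0.22,0,-0.6],[0,0,0,0,-0.3,0,-0.6],[0,0,0,0,-0.38,0,-0.6],[0,0,0,0,-0.46,0,-0.6],[0,0,0,0,-0.54,0,-0.6],[0,0,0,0,-0.62,0,-0.6],[0,0,0,0,-0.7,0,-0.6],[0,0,0,0,-0.77,0,-0.6],[0,0,0,0,-0.83,0,-0.6],[0,0,0,0,-0.87,0,-0.6]]' >/dev/null; python3 s.py;python3 lid.py 85 187 33 -90 -6
python3 -m handwheel '[[0,0,0,0,-0.02,0,-0.6],[0,0,0,0,-0.04,0,-0.6],[0,0,0,0,-0.06,0,-0.6],[0,0,0,0,-0.075,0,-0.6]]' >/dev/null; python3 s.py;python3 lid.py 85 187 33 -90 -6
```

```text
t 8.95 world [489.6 104.3  58. ] org [-42.3 150.9] z 58.0 yaw -0.0351 toolz [-1.e-04 -1.e-04 -1.e+00] w 16.9 F [ 0.1 -0.4  0.7] q6 1.64
scene 21 c [-41.7 144.7] res 1.21 z 66.1 ext [[-74.0, 119.0], [-14.0, 163.0]]
t 9.5 world [490. 115.  58.] org [-42.3 161.6] z 58.0 yaw -0.0357 toolz [-0. -0. -1.] w 16.8 F [-0.5  0.   0.1] q6 1.66
scene 19 c [-40.8 155.3] res 1.03 z 66.6 ext [[-74.0, 134.0], [-11.0, 174.0]]
```

```bash
python3 -m handwheel '[[0,0,0,0,-0.01,0,-0.6],[0,0,0,0,-0.015,0,-0.6]]' ; python3 -m handwheel '[[0,0,0,0,-0.007,0,-0.6],[0,0,0,0,-0.007,0,-0.6]]' ;python3 -m handwheel '[[0,0,0,0,-0.007,0,-0.6],[0,0,0,0,-0.007,0,-0.6]]' ; python3 lid.py 85 187 33 -90 -6
```

```text
time: 9.8
eef_pos: [490.1, 117.3, 58.0]
tcp_rot: [1.0, -0.018, -0.0, -0.0]
force: [-0.2, 0.2, -0.4]
width: 16.8
finger_force: 0.1
time: 10.05
eef_pos: [490.1, 118.3, 58.0]
tcp_rot: [1.0, -0.018, -0.0, -0.0]
force: [1.1, 0.6, 0.2]
width: 17.2
finger_force: 0.0
time: 10.3
eef_pos: [490.2, 119.1, 58.0]
tcp_rot: [1.0, -0.018, -0.0, 0.0]
force: [-0.7, -1.4, -0.1]
width: 17.2
finger_force: 0.4
scene 18 c [-41.7 159.4] res 1.58 z 66.7 ext [[-74.0, 136.0], [-12.0, 176.0]]
```

```bash
python3 -m handwheel '[[0,0,0,0,-0.007,0,-0.6],[0,0,0,0,-0.007,0,-0.6]]';python3 -m handwheel '[[0,0,0,0,-0.007,0,-0.6],[0,0,0,0,-0.007,0,-0.6]]'; python3 s.py
```

```text
time: 10.6
eef_pos: [490.2, 119.8, 58.0]
tcp_rot: [1.0, -0.018, -0.0, 0.001]
force: [-0.4, -3.9, 0.5]
width: 17.1
finger_force: 1.8
time: 10.85
eef_pos: [490.2, 120.2, 58.1]
tcp_rot: [1.0, -0.017, -0.0, 0.001]
force: [-0.9, -6.9, 1.1]
width: 17.4
finger_force: 3.1
t 10.85 world [490.2 120.2  58.1] org [-42.2 166.8] z 58.1 yaw -0.035 toolz [-3.0e-04 -2.4e-03 -1.0e+00] w 17.4 F [-0.9 -6.9  1.1] q6 1.68
```

Force builds at contact, so the big lid is home. Backing off to the hollow's middle, lifting, and moving over the small lid.

```bash
python3 -m handwheel '[[0,0,0,0,0.03,0,-0.6],[0,0,0,0,0.06,0,-0.6],[0,0,0,0,0.06,0,-0.6],[0,0,0,0,0.06,-0.2,-0.6],[0,0,0,0,0.06,-0.6,-1],[0,0,0,0.3,0.2,-0.6,-1],[0,0,0,0.6,0.4,-0.6,-1],[0,0,0,0.9,0.6,-0.6,-1],[0,0,0,0.9,0.6,-0.6,-1]]'; python3 s.py; python3 lid.py 85 187 33 -90 -6;python3 lid.py 35 105 26 90 180
```

```text
time: 11.98
eef_pos: [624.7, 24.3, 147.8]
tcp_rot: [1.0, -0.019, 0.001, 0.0]
force: [-0.6, 0.9, -0.4]
width: -0.2
finger_force: 0.0
t 11.975 world [624.7  24.3 147.8] org [95.5 75.7] z 147.8 yaw -0.0388 toolz [ 1.9e-03 -2.0e-04 -1.0e+00] w -0.2 F [-0.6  0.9 -0.4] q6 1.51
scene 62 c [-41.2 157.2] res 1.36 z 65.7 ext [[-72.0, 127.0], [-15.0, 186.0]]
scene 100 c [142.5  70.3] res 1.1 z 65.7 ext [[118.0, 46.0], [166.0, 95.0]]
```

```bash
python3 -m handwheel '[[0,0,0,0.2,0.03,0,-1],[0,0,0,0.31,0.038,0.2,-1],[0,0,0,0.31,0.038,0.4,-1],[0,0,0,0.31,0.038,0.4,-1]]'>/dev/null; python3 s.py
```

```text
t 12.575 world [664.2  21.   84.5] org [135.1  73.8] z 84.5 yaw -0.0341 toolz [-0.0084  0.0013 -1.    ] w -0.1 F [1.2 0.2 0.2] q6 1.51
```

```bash
python3 -m handwheel '[[0,0,0,0,0,0,-1],[0,0,0,0,0,0,-1]]'>/dev/null; python3 s.py
```

```text
t 12.825 world [669.3  19.6  90.3] org [140.2  72.6] z 90.3 yaw -0.035 toolz [ 3.4e-03 -2.0e-04 -1.0e+00] w -0.0 F [-0.2 -0.  -0.1] q6 1.51
```

```bash
python3 -m handwheel '[[0,0,0,0,0.015,0.06,-1],[0,0,0,0,0.015,0.12,-1],[0,0,0,0,0.015,0.18,-1],[0,0,0,0,0.015,0.21,-1],[0,0,0,0,0.015,0.21,-1]]'>/dev/null; python3 s.py
```

```text
t 13.45 world [667.6  17.1  55.6] org [138.7  70. ] z 55.6 yaw -0.0356 toolz [-1.5e-03  2.0e-04 -1.0e+00] w 0.0 F [0.2 0.2 0.4] q6 1.5
```

```bash
python3 -m handwheel '[[0,0,0,0,-0.05,-0.01,-1],[0,0,0,0,-0.1,-0.01,-1],[0,0,0,0,-0.15,-0.01,-1],[0,0,0,0,-0.15,-0.01,-1],[0,0,0,-0.07,-0.11,-0.01,-1],[0,0,0,-0.14,-0.11,-0.01,-1],[0,0,0,-0.2,-0.11,-0.01,-1],[0,0,0,-0.2,-0.11,-0.01,-1]]'>/dev/null; python3 s.py; python3 lid.py 53 132 26 65 180
```

```text
t 14.45 world [637.6  34.6  57.9] org [108.   86.4] z 57.9 yaw -0.0358 toolz [-1.1e-03  1.0e-04 -1.0e+00] w 0.1 F [-0.9  0.1  0.3] q6 1.53
scene 64 c [159.3  98. ] res 7.37 z 65.7 ext [[128.0, 62.0], [178.0, 128.0]]
```

```bash
python3 lid.py 53 113 26 85 160; python3 - <<'E'
from h import *
a,d=manip.capture("scene");cv2.imwrite("pics/g3.png",cv2.resize(a[150:290,210:380],None,fx=4,fy=4,interpolation=2))
E
```

```text
scene 43 c [118.5  86.6] res 1.1 z 65.0 ext [[127.0, 63.0], [144.0, 108.0]]
```

View pics/g3.png

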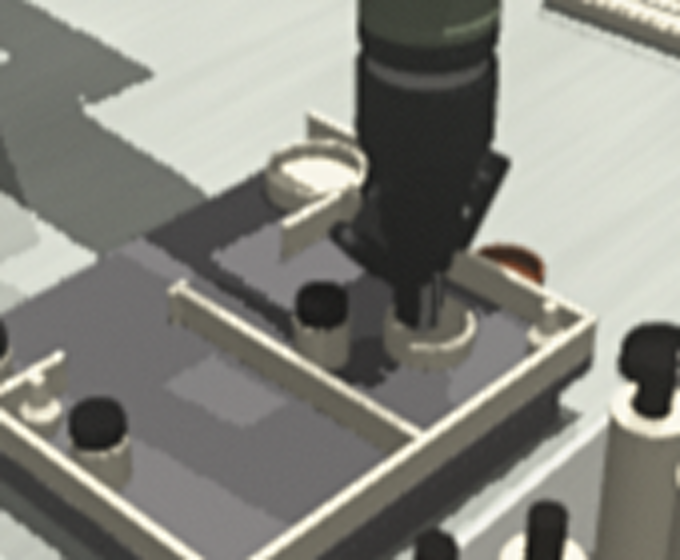

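The small lid at (430,330) follows with the fingers in it, clear of the pot at (322,325). The big lid sits at the stop, at (318,170).

```bash
python3 -m handwheel '[[0,0,0,-0.07,0,0,-1],[0,0,0,-0.14,0,0,-1],[0,0,0,-0.21,0,0,-1],[0,0,0,-0.28,0,0,-1],[0,0,0,-0.35,0,0,-1],[0,0,0,-0.42,0,0,-1],[0,0,0,-0.49,0,0,-1],[0,0,0,-0.54,0,0,-1],[0,0,0,-0.56,0,0,-1],[0,0,0,-0.56,0,0,-1]]'>/dev/null; python3 s.py; python3 lid.py 58 116 26 9 70
```

```text
t 15.85 world [554.8  37.6  58.1] org [25.2 86.5] z 58.1 yaw -0.0355 toolz [ 2.e-04  0.e+00 -1.e+00] w -0.2 F [ 0.5 -0.3 -0.2] q6 1.52
scene 17 c [38.  85.4] res 0.95 z 66.1 ext [[47.0, 79.0], [63.0, 108.0]]
```

```bash
python3 -m handwheel '[[0,0,0,-0.025,0,0,-1],[0,0,0,-0.025,0.05,0,-1],[0,0,0,-0.025,0.1,0,-1],[0,0,0,-0.025,0.15,0,-1],[0,0,0,-0.025,0.2,0,-1],[0,0,0,-0.025,0.25,0,-1],[0,0,0,-0.025,0.29,0,-1],[0,0,0,-0.025,0.31,0,-1],[0,0,0,-0.025,0.31,0,-1]]'>/dev/null; python3 s.py; python3 lid.py 15 90 26 9 64
```

```text
t 17.025 world [549.4  -8.9  58. ] org [21.4 39.9] z 58.0 yaw -0.0358 toolz [-0.e+00  1.e-04 -1.e+00] w 0.0 F [ 0.  -0.7  1.3] q6 1.43
scene 2 c [58.4 82.4] res 0.0 z 67.0 ext [[40.0, 64.0], [42.0, 66.0]]
```

```bash
python3 -m handwheel '[[0,0,0,0,-0.03,0,-1],[0,0,0,-0.05,-0.045,0,-1],[0,0,0,-0.11,-0.045,0,-1],[0,0,0,-0.17,-0.045,0,-1],[0,0,0,-0.23,-0.045,0,-1],[0,0,0,-0.29,-0.045,0,-1],[0,0,0,-0.35,-0.045,0,-1],[0,0,0,-0.41,-0.045,0,-1],[0,0,0,-0.46,-0.045,0,-1],[0,0,0,-0.485,-0.045,0,-1],[0,0,0,-0.485,-0.045,0,-1]]'>/dev/null; python3 s.py; python3 lid.py 10 83 26 -90 20
```

```text
t 18.45 world [476.7   0.6  58. ] org [-51.6  46.9] z 58.0 yaw -0.0356 toolz [-1.e-04  0.e+00 -1.e+00] w -0.2 F [0.4 0.3 0.5] q6 1.43
scene 31 c [-40.   47.2] res 1.09 z 65.7 ext [[-28.0, 26.0], [-14.0, 69.0]]
```

```bash
python3 -m handwheel '[[0,0,0,0.05,0,0,-1],[0,0,0,0.063,-0.05,0,-1],[0,0,0,0.063,-0.11,0,-1],[0,0,0,0.063,-0.17,0,-1],[0,0,0,0.063,-0.23,0,-1],[0,0,0,0.063,-0.29,0,-1],[0,0,0,0.063,-0.33,0,-1],[0,0,0,0.063,-0.35,0,-1],[0,0,0,0.063,-0.36,0,-1],[0,0,0,0.063,-0.36,0,-1]]'>/dev/null; python3 s.py; python3 lid.py 55 120 26 -90 -6; python3 lid.py 128 187 33 -90 -6
```

```text
t 19.75 world [488.3  54.2  58. ] org [-41.9 100.8] z 58.0 yaw -0.0356 toolz [-1.e-04  0.e+00 -1.e+00] w -0.1 F [-0.6  0.7  0.4] q6 1.54
scene 20 c [-40.2  93.1] res 0.87 z 65.4 ext [[-65.0, 71.0], [-15.0, 99.0]]
scene 39 c [-41.7 156.7] res 1.42 z 65.7 ext [[-72.0, 132.0], [-14.0, 186.0]]
```

```bash
for i in 1; do python3 -m handwheel '[[0,0,0,0,-0.01,0,-1],[0,0,0,0,-0.02,0,-1],[0,0,0,0,-0.02,0,-1]]'; python3 -m handwheel '[[0,0,0,0,-0.007,0,-1],[0,0,0,0,-0.007,0,-1]]'; python3 -m handwheel '[[0,0,0,0,-0.007,0,-1],[0,0,0,0,-0.007,0,-1]]'; done | grep -E "eef|force"; python3 lid.py 55 122 26 -90 -6
```

```text
eef_pos: [488.4, 57.3, 58.0]
force: [-0.6, -0.5, 0.7]
finger_force: 0.0
eef_pos: [488.5, 58.4, 58.0]
force: [-0.9, -0.5, -0.3]
finger_force: 0.0
eef_pos: [488.5, 59.4, 58.0]
force: [0.2, 0.2, 0.2]
finger_force: 0.0
scene 24 c [-40.4  97.9] res 1.23 z 65.4 ext [[-66.0, 77.0], [-15.0, 106.0]]
```

```bash
python3 -m handwheel '[[0,0,0,0,-0.007,0,-1],[0,0,0,0,-0.007,0,-1]]'; python3 -m handwheel '[[0,0,0,0,-0.007,0,-1],[0,0,0,0,-0.007,0,-1]]'
```

```text
time: 21.02
eef_pos: [488.5, 60.4, 58.0]
tcp_rot: [1.0, -0.018, -0.0, 0.0]
force: [0.7, -0.6, 0.3]
width: -0.2
finger_force: 0.2
time: 21.28
eef_pos: [488.6, 61.0, 58.0]
tcp_rot: [1.0, -0.018, -0.0, 0.0]
force: [0.4, -2.3, 0.2]
width: -0.1
finger_force: 1.2
```

Contact with the big lid. One light press, then back off, lift and retreat to look.

```bash
python3 -m handwheel '[[0,0,0,0,-0.007,0,-1],[0,0,0,0,-0.007,0,-1],[0,0,0,0,0.03,0,-1],[0,0,0,0,0.065,0,-1],[0,0,0,0,0.065,0,-1],[0,0,0,0,0.065,-0.1,-1],[0,0,0,0,0.065,-0.3,-1],[0,0,0,0,0.065,-0.6,-1],[0,0,0,0,0.065,-1,-1],[0,0,0,0,0.065,-1,-1]]'>/dev/null
python3 -m handwheel '[[0,0,0,-0.2,0.2,-0.2,-1],[0,0,0,-0.5,0.6,-0.5,-1],[0,0,0,-0.6,1,-0.5,-1],[0,0,0,-0.6,1,-0.5,-1]]'>/dev/null
python3 -m handwheel '[[0,0,0,0,0.3,0,-1],[0,0,0,0,0.7,0,-1],[0,0,0,0,1,0,-1],[0,0,0,0,1,0,-1]]'>/dev/null
python3 s.py; python3 look.py 9; python3 lid.py 55 122 26 -90 -6; python3 lid.py 126 187 33 -90 -6
```

```text
t 23.525 world [ 387.  -247.1  282.7] org [-132.5 -203.9] z 282.7 yaw -0.0398 toolz [-7.e-04  3.e-04 -1.e+00] w -0.2 F [-0.1 -0.2 -0.3] q6 0.85
top px [250. 156.] org 171.0 125.1 r 4.2 ztop 83.2 lum 127.0
top px [280. 189.] org 80.7 34.5 r 14.9 ztop 94.5 lum 53.0
top px [335. 197.] org 68.3 -118.3 r 14.5 ztop 94.1 lum 47.0
top px [332. 216.] org 14.6 -115.8 r 4.3 ztop 82.7 lum 140.0
top px [255. 232.] org -41.9 95.8 r 25.5 ztop 67.8 lum 153.0
top px [332. 235.] org -39.0 -116.2 r 16.7 ztop 88.0 lum 50.0
scene px [285. 187.] org -61.1 167.4 r 20.4 ztop 66.8 lum 146.0
scene px [274. 201.] org -39.9 105.8 r 35.1 ztop 66.7 lum 151.0
scene px [290. 230.] org 82.7 36.0 r 17.3 ztop 92.9 lum 71.0
scene px [346. 231.] org 173.3 125.0 r 4.9 ztop 83.4 lum 150.0
scene px [204. 238.] org -37.3 -116.2 r 17.9 ztop 87.3 lum 72.0
scene px [219. 251.] org 15.2 -114.6 r 5.1 ztop 83.5 lum 161.0
scene px [234. 259.] org 69.5 -116.4 r 15.4 ztop 93.2 lum 71.0
scene 82 c [-40.2  97.2] res 1.21 z 65.9 ext [[-65.0, 73.0], [-16.0, 121.0]]
scene 66 c [-40.6 157. ] res 1.26 z 65.9 ext [[-72.0, 128.0], [-14.0, 186.0]]
```

View pics/c9.png

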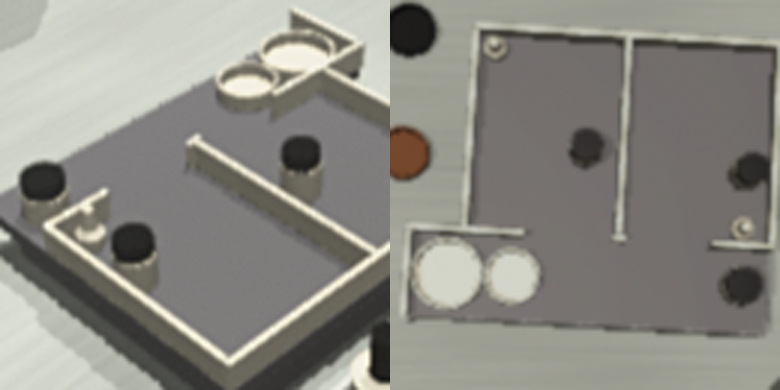

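The crops show the big lid against the stop at (447,273) and the small one touching it at (512,275). Both are flat on the ledge, and the pots and nozzles are where they were. Handing in.

```bash
python3 -c "
from bench import manip; print(manip.sign_off())"
```

```text
the job is handed in; nothing more can be done
None
```

Both lids are flat on the ledge, the big one against the left stop and the small one touching it; pots and nozzles show no shift in the final images, and I handed the job in at about 24 s.

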